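# Sweep the coin beads into the catch tray

### The job

Clear the bead sorting board: with the fingertips, sweep the red, the yellow and the green coin bead across the felt and over the board's open edge, so that all three drop into the white catch tray. Only push the beads along the board, never pick them up, and leave the thread spool, the jar and the pliers where they are.

Things in the scene. Friction and masses are not known exactly. Their poses are not given: they have to be found in the camera images.
- sorting_board: fixed board with a catch tray on its +y side, 256 mm (x) by 291 mm (y), at varying places and yaws; origin at table height. Level grey felt deck 45 mm above the table, x -120..120, y -120..80 mm. Wooden rims 8 mm thick stand 8 mm above the deck at both x ends and the -y side; the +y side is open, without a rim, and drops into the tray
- deck_edge (a point): middle of the deck's open edge (board x 0, y 80 mm), at deck height, 45 mm above the table; axes as the board's, +y points over the edge into the tray
- tray_floor (a point): middle of the white catch tray's inner floor, 4 mm above the table; axes as the board's. Inside, the tray is 75 mm wide (board y 80..155 mm) and 240 mm long (board x -120..120 mm); its outer walls are 8 mm thick and 60 mm high, 15 mm above the deck
- red_center (a point): centre of the red bead: a glazed ceramic coin bead, a flat disc 28 mm in diameter and 14 mm thick with a 6 mm dark hole through the middle, about 19 g; lies flat and loose on the deck, so its centre starts 7 mm above the deck and 52 mm above the table. It slides when pushed, it is too flat to roll.
- yellow_center (a point): centre of the yellow bead: a glazed ceramic coin bead, a flat disc 28 mm in diameter and 14 mm thick with a 6 mm dark hole through the middle, about 19 g; lies flat and loose on the deck, so its centre starts 7 mm above the deck and 52 mm above the table. It slides when pushed, it is too flat to roll.
- green_center (a point): centre of the green bead: a glazed ceramic coin bead, a flat disc 28 mm in diameter and 14 mm thick with a 6 mm dark hole through the middle, about 19 g; lies flat and loose on the deck, so its centre starts 7 mm above the deck and 52 mm above the table. It slides when pushed, it is too flat to roll.
- bead_red: the red coin bead as a body; origin at the middle of the face it starts lying on, 7 mm from its centre, z along the hole
- bead_yellow: the yellow coin bead as a body; origin at the middle of the face it starts lying on, 7 mm from its centre, z along the hole
- bead_green: the green coin bead as a body; origin at the middle of the face it starts lying on, 7 mm from its centre, z along the hole
- spool: thread spool standing loose on the deck, white flanges 32 mm in diameter, red thread 25 mm, 32 mm tall, about 35 g; origin at the centre of its underside. The three beads and the spool share four lanes about 55 mm apart along the board's x, one thing to a lane in any order, so a bead pushed straight along the board's +y meets nothing
- bead_jar: closed amber glass jar with metal lid standing on the table beyond the board's -y side, 52 mm in diameter, 65 mm tall, 160 g; origin at the centre of its underside
- pliers: small pliers with blue handles lying on the table beyond the board's -y side, about 130 mm long along their x, 56 mm wide, 12 mm high; origin near the pivot at table height

How it is judged:
By the outcome, as a careful person would: the job done as asked, in the order asked, and still so for the second after the job is handed in, with the robot touching nothing.
It also fails if it takes over 51 s, if anything falls off the work surface, if the arm or the gripper's body presses on something with over 40 N, if the wrist force passes 120 N, or if a joint passes its speed limit or range.

### The arm

A 6-joint arm with a two-finger parallel gripper is mounted at the origin on the work surface. World frame = base frame: x ahead of the robot, y to its left, z up, the work surface at z = 0. Lengths are in mm, angles in rad, forces in N, time in s.
With the tool pointing down it reaches from about 300 to 775 mm from the base axis. Payload 14.6 kg.
Tool frame: the origin (TCP) lies midway between the tips of the shut fingers; the grasp point (between the pads) lies 19 mm behind it (manip.grip_point_offset is the distance from the TCP to the grasp point, in mm); x points along the fingers, z is the direction in which the jaws open and shut, and the axes are right-handed (so a half turn about x gives the same grasp; the last joint's range is limited). The gripper opens to 94 mm and grips with 3 to 60 N. Pads are 16 mm wide; open, the fingers measure 119 mm over their backs; the gripper's body (75 mm by 177 mm) begins 78 mm behind the grasp point.
Start: joints at [-1.399, 0.3, 1.521, -0, 1.321, -0.067], TCP at [130.089, -534.384, 205.446] pointing down, gripper open.
Joint ranges: [-3.03, 3.03], [-0.79, 2.21], [0.23, 2.52], [-1.04, 4.18], [0, 3.07], [-2.55, 2.55]. Speed limits (rad/s): [2.22, 2.22, 2.57, 3.14, 3.14, 3.14].

### API

Orientations are given as [roll, pitch, yaw] about the fixed x, y, z axes, in that order (R = Rz(yaw) Ry(pitch) Rx(roll)).
In Python, from cell import manip, camera, calibration, order gives the robot as it stands.
- The arm moves only by the tool jog_arm, never from a script. Its arguments are lists of equal length, an entry for each row: "turn": the turn, a rotation vector about the tool's x, y, z in degrees, a list of three; "dp": the shift along the tool's x, y, z in cm, a list of three; "gripper": the closure, from 0 (fully open) to 1 (shut). In form: {"turn": [[ax, ay, az], ...], "dp": [[tx, ty, tz], ...], "gripper": [gripper, ...]}. A call has 1 to 8 rows; each row shifts and turns the pose as measured when the row begins, along the tool's axes as they then stand; what a row does not reach is not made up. A row lasts 1/8 s, in which the tool goes at most 62.5 mm and 10.7 degrees, less where a joint would pass 70% of its speed; a pose out of reach is approached as far as the arm can. A call is refused whole if a number of a shift passes 6.25 or a number of a turn 10.7, either way. A call with a gripper value outside its range is refused whole. The fingers move at their own pace and stop on an object; "grip_force" is the grip in N (left out, the last holds). Time passes only in rows, so rows that do not move let the fingers close. It gives the time, the measured TCP pose, the force and the opening at its end, in the units of the state.
- manip.read_state(): the state, without advancing time (a new reading comes with each control period).
- camera(name): name is "side" or "top"; returns (picture, depth): 400x640x3 uint8, red, green, blue; 400x640 float32, mm along the optical axis (not along the pixel's ray), 0 where there is no reading.
- calibration(name): a dict with "K" (3x3 intrinsics, pixels), "world_from_camera" (4x4, takes a point from camera to world coordinates). Camera axes: x right, y down, z forward; pixel columns grow to the right and rows downward; lengths in mm; the calibration is good to about 2 mm. A picture is of the moment at which its call begins. calibration takes no time and is no camera call.
- order.sign_off(): hands the job in, once; it reports no verdict.
The state is a dict: "clock": time; "joints": joint angles; "qd": joint speeds; "effort": joint torques, N m; "eef_pos": TCP position; "eef_rot": TCP orientation; "wrist_force": force on the tool from outside, world axes, zero at the start; "moment": the same for the moment, N m; "finger_gap": finger opening in mm.
Only numpy, scipy, OpenCV 4.12 (cv2) and the standard library are available. Lean on these libraries where they do the work, as an engineer would, in place of code of your own. Each camera call takes 0.05 s, during which the arm holds its last target.

## Working session

There is one attempt and no reset: what is moved stays moved. The work goes in short steps, Python scripts to look and compute and a tool call to move; the robot and the scene stay as the last step left them, time stands still between calls to the robot, and variables do not carry over. Pictures are saved under pics/ and viewed, and the job is handed in when it is done.

Besides the shell and the picture viewer there is one more tool, called after "Call:" in YAML: its name, and indented under it one key for each argument. jog_arm: Moves the arm, as the interface text tells. Its arguments: {"type":"object","properties":{"turn":{"type":"array","items":{"type":"array","items":{"type":"number"}}},"dp":{"type":"array","items":{"type":"array","items":{"type":"number"}}},"gripper":{"type":"array","items":{"type":"number"}},"grip_force":{"type":"number"}},"required":["turn","dp","gripper"]}

```bash
mkdir -p pics; ls
python3 - <<'E'
from cell import manip,camera,calibration
import cv2,numpy as np
for n in("top","side"):
    p,d=camera(n); cv2.imwrite(f"pics/{n}0.png",p[:,:,::-1]); np.savez(f"pics/{n}0.npz",p=p,d=d)
    c=calibration(n); print(n,np.round(c["K"],1).tolist(),np.round(c["world_from_camera"],3).tolist())
print(manip.read_state())
E
```

```text
pics
top [[393.4, 0.0, 318.5], [0.0, 393.4, 198.2], [0.0, 0.0, 1.0]] [[0.025, -0.995, 0.093, 534.839], [-1.0, -0.026, -0.011, -44.703], [0.014, -0.092, -0.996, 703.158], [0.0, 0.0, 0.0, 1.0]]
side [[393.5, 0.0, 324.4], [0.0, 393.5, 201.8], [0.0, 0.0, 1.0]] [[0.863, -0.319, 0.393, 297.511], [-0.506, -0.537, 0.675, -579.409], [-0.005, -0.781, -0.624, 540.465], [0.0, 0.0, 0.0, 1.0]]
{'clock': 0.1, 'joints': array([-1.39861211e+00,  3.00411248e-01,  1.52149911e+00, -4.04649369e-05,
        1.32069770e+00, -6.65606156e-02]), 'qd': array([ 5.04585667e-04, -1.23726553e-03, -1.51480355e-03, -2.23085127e-03,
        3.53746737e-06, -1.52015213e-04]), 'effort': array([ 1.46904367e-03, -5.32643545e+01, -3.53284907e+01,  7.09875533e-02,
        2.35305307e-02, -6.17485557e-05]), 'eef_pos': array([ 130.0345307 , -534.17270316,  204.95383495]), 'eef_rot': array([3.11361388, 1.56978016, 1.78157242]), 'wrist_force': array([ 0.42088895,  0.36882442, -0.62828307]), 'moment': array([-0.04163518, -0.03955697,  0.04695386]), 'finger_gap': 93.50080342623563}
```

View pics/top0.png

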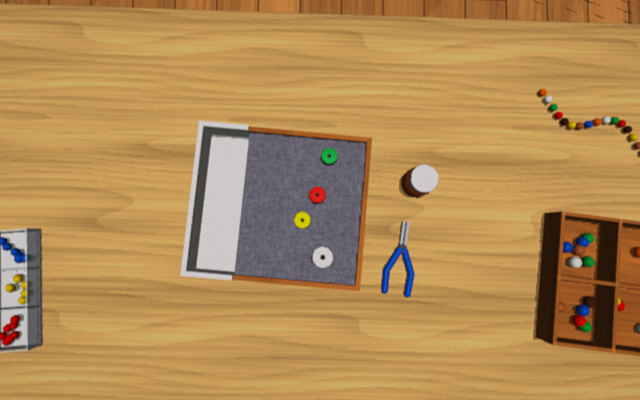

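View pics/side0.png

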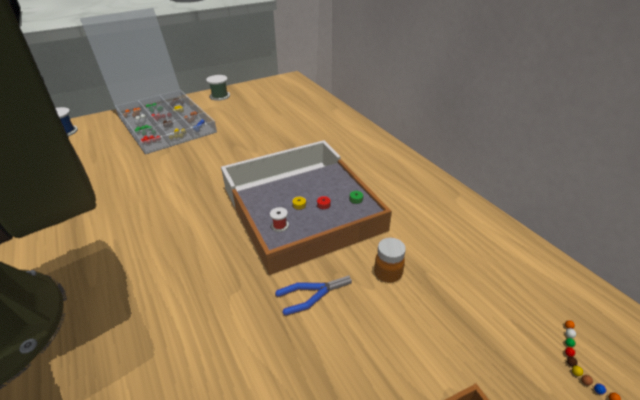

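The top view shows green at (329,156), red at (317,195), yellow at (302,220), the spool at (323,257), and the tray on the left, towards world +y. The open edge runs from about (249,131) to (235,278).

```bash
cat > h.py <<'E'
import cv2,numpy as np
from cell import manip,camera,calibration
def ray(n,uv,z):
    c=calibration(n);K=np.array(c["K"]);T=np.array(c["world_from_camera"])
    d=T[:3,:3]@np.linalg.inv(K)@np.array([uv[0],uv[1],1.]);o=T[:3,3]
    return o+d*(z-o[2])/d[2]
R={"red":[(0,8),(172,180)],"yellow":[(22,34)],"green":[(50,80)]}
def beads(n,p,roi,z=52):
    h=cv2.cvtColor(p,cv2.COLOR_RGB2HSV);out={}
    for k,rs in R.items():
        m=sum(((h[...,0]>=a)&(h[...,0]<=b)).astype(np.uint8) for a,b in rs)
        m=((m>0)&(h[...,1]>150)&(h[...,2]>70)).astype(np.uint8)
        q=np.zeros_like(m);x0,y0,x1,y1=roi;q[y0:y1,x0:x1]=m[y0:y1,x0:x1]
        cs,_=cv2.findContours(q,cv2.RETR_EXTERNAL,cv2.CHAIN_APPROX_NONE)
        L=[]
        for c in sorted(cs,key=cv2.contourArea)[::-1][:2]:
            if cv2.contourArea(c)<15: continue
            (u,v),r=cv2.minEnclosingCircle(c); L.append((round(u,1),round(v,1),round(r,1),np.round(ray(n,(u,v),z),1)))
        out[k]=L
    return out
E
python3 - <<'E'
from h import *
p=np.load("pics/top0.npz")["p"];print(beads("top",p,(180,125,362,283),55))
p=np.load("pics/side0.npz")["p"];print(beads("side",p,(235,170,375,240)))
p=np.load("pics/top0.npz")["p"]
h=cv2.cvtColor(p,cv2.COLOR_RGB2HSV)
# felt mask
m=((h[...,1]<90)&(h[...,2]>60)&(h[...,2]<150)).astype(np.uint8);m=cv2.morphologyEx(m,cv2.MORPH_OPEN,np.ones((5,5)));m=cv2.morphologyEx(m,cv2.MORPH_CLOSE,np.ones((7,7)))
q=np.zeros_like(m);q[100:300,235:375]=m[100:300,235:375]
c=max(cv2.findContours(q,cv2.RETR_EXTERNAL,cv2.CHAIN_APPROX_NONE)[0],key=cv2.contourArea)
r=cv2.minAreaRect(c);b=cv2.boxPoints(r);print(r)
for x in b: print(x,np.round(ray("top",x,45),1))
for n,uv,z in [("top",(322.5,257),77),("side",(279,213),77)]: print("spool",ray(n,uv,z))
for uv,z in [((201,121),60),((181,275),60),((371,138),53),((359,290),53)]: print(uv,ray("top",uv,z))
o=p[100:310,170:440];cv2.imwrite("pics/crop.png",cv2.resize(o,None,fx=2.9,fy=2.8,interpolation=cv2.INTER_CUBIC)[...,::-1])
from scipy.spatial.transform import Rotation as Q
print(Q.from_euler("xyz",manip.read_state()["eef_rot"]).as_matrix().round(3))
E
```

```text
{'red': [(317.0, 194.6, 8.4, array([600.9, -49.5,  55. ]))], 'yellow': [(301.9, 219.6, 8.3, array([558.9, -25.8,  55. ]))], 'green': [(328.9, 155.9, 8.1, array([666.6, -67.7,  55. ]))]}
{'red': [(323.2, 202.0, 6.5, array([602.1, -50.5,  52. ])), (279.0, 222.5, 5.6, array([500.4, -61.3,  52. ]))], 'yellow': [(298.8, 202.1, 6.9, array([560.4, -26. ,  52. ]))], 'green': [(356.0, 195.0, 5.4, array([670.9, -64.9,  52. ]))]}
((294.734130859375, 207.5437774658203), (131.57513427734375, 143.86178588867188), 4.68589973449707)
[223.29018 273.85986] [466.9 101.2  45. ]
[235.04274 130.4789 ] [708.   92.6  45. ]
[366.1781  141.22769] [ 695.7 -131.2   45. ]
[354.42554 284.60864] [ 454.5 -115.1   45. ]
spool [500.10333768 -60.55919991  77.        ]
spool [501.13588466 -64.20221898  77.        ]
(201, 121) [718.51120368 146.73140429  60.        ]
(181, 275) [465.03371924 165.41822245  60.        ]
(371, 138) [ 699.52763556 -138.17320383   53.        ]
(359, 290) [ 447.05047693 -121.82602263   53.        ]
[[-0.     0.972  0.236]
 [ 0.001  0.236 -0.972]
 [-1.     0.    -0.001]]
```

View pics/crop.png

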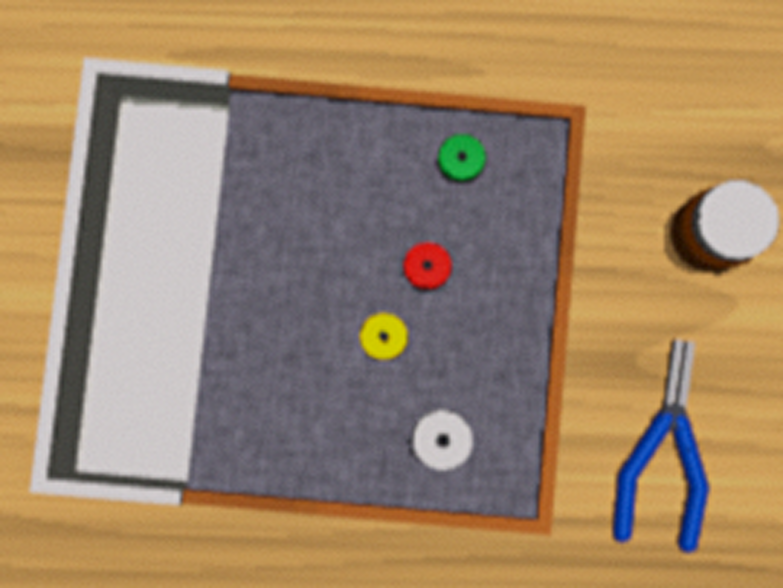

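The side view agrees to within about 4 mm. The board origin is near (581, -4) with yaw about -3.9°. In board x/y, red is at (23,-44), yellow at (-20,-23) and green at (91,-57). I'll turn the jaw axis along board x, and set the fingers about 16 mm apart so they cradle the bead.

Call:
jog_arm:
  turn:
    - [-9.1, 0, 0]
    - [-9.1, 0, 0]
    - [-9.1, 0, 0]
    - [-9.1, 0, 0]
    - [-9.1, 0, 0]
    - [-9.1, 0, 0]
    - [-9.1, 0, 0]
    - [-9.1, 0, 0]
  dp:
    - [0, 0, 0]
    - [0, 0, 0]
    - [0, 0, 0]
    - [0, 0, 0]
    - [0, 0, 0]
    - [0, 0, 0]
    - [0, 0, 0]
    - [0, 0, 0]
  gripper: [0.83, 0.83, 0.83, 0.83, 0.83, 0.83, 0.83, 0.83]

```text
clock: 1.1
eef_pos: [129.8, -532.9, 202.1]
eef_rot: [1.76, 1.564, 1.739]
wrist_force: [0.1, 0.6, 0.1]
finger_gap: 18.2
```

```bash
cat >> h.py <<'E'
from scipy.spatial.transform import Rotation as Q
O=np.array([581.,-4.]);yaw=np.radians(-3.9);X=np.array([np.cos(yaw),np.sin(yaw)]);Y=np.array([-X[1],X[0]])
def tob(w): w=np.array(w)[:2]-O; return np.array([w@X,w@Y])
def tow(b): return O+b[0]*X+b[1]*Y
def st():
    s=manip.read_state();M=Q.from_euler("xyz",s["eef_rot"]).as_matrix()
    print("t",s["clock"],"board",tob(s["eef_pos"]).round(1),"z",s["eef_pos"][2].round(1),"gap",round(s["finger_gap"],1),"jawdeg",np.degrees(np.arctan2(M[1,2],M[0,2])).round(1),"down",M[:,0].round(3),"F",s["wrist_force"].round(1))
    return s,M
def go(b,z):
    s,M=st(); t=np.array([*tow(b),z]); print("tool cm",(M.T@(t-s["eef_pos"])/10).round(2))
E
python3 - <<'E'
from h import *
for n,w in dict(red=(601,-49.8),yellow=(559.3,-25.9),green=(668,-66.5),spool=(500.5,-62)).items(): print(n,tob(w))
go((23,-82),130)
E
```

```text
red [ 23.06878589 -44.33363416]
yellow [-20.16021399 -23.32521751]
green [ 91.04948793 -56.43793714]
spool [-76.36869759 -63.34091907]
t 1.1 board [-414.1 -558.3] z 202.1 gap 18.2 jawdeg -1.2 down [-0.001  0.007 -1.   ] F [0.1 0.6 0.1]
tool cm [ 7.46 45.47 45.92]
```

Call:
jog_arm:
  turn:
    - [2.7, 0, 0]
    - [0, 0, 0]
    - [0, 0, 0]
    - [0, 0, 0]
    - [0, 0, 0]
    - [0, 0, 0]
    - [0, 0, 0]
    - [0, 0, 0]
  dp:
    - [0, 4, 4]
    - [0, 4, 4]
    - [0, 4, 4]
    - [0, 4, 4]
    - [0, 4, 4]
    - [0, 4, 4]
    - [0, 4, 4]
    - [0, 4, 4]
  gripper: [0.83, 0.83, 0.83, 0.83, 0.83, 0.83, 0.83, 0.83]

```text
clock: 2.1
eef_pos: [475.5, -224.4, 202.0]
eef_rot: [1.919, 1.561, 1.848]
wrist_force: [-0.6, -0.1, -0.2]
finger_gap: 15.7
```

Run:
```python
from h import *
go((23,-82),130)
```

```text
t 2.1 board [ -90.2 -227. ] z 202.0 gap 15.7 jawdeg -4.1 down [-0.003  0.01  -1.   ] F [-0.6 -0.1 -0.2]
tool cm [ 7.3  14.47 11.31]
```

Call:
jog_arm:
  turn:
    - [0, 0, -0.6]
    - [0, 0, 0]
    - [0, 0, 0]
    - [0, 0, 0]
    - [0, 0, 0]
    - [0, 0, 0]
  dp:
    - [0, 3.6, 2.8]
    - [0, 3.6, 2.8]
    - [0, 3.6, 2.8]
    - [0, 3.6, 2.8]
    - [3, 0, 0]
    - [3, 0, 0]
  gripper: [0.83, 0.83, 0.83, 0.83, 0.83, 0.83]

```text
clock: 2.85
eef_pos: [602.9, -79.7, 139.7]
eef_rot: [-2.767, 1.567, -2.833]
wrist_force: [0.0, 0.7, -0.3]
finger_gap: 15.7
```

Run:
```python
from h import *
go((23,-82),50)
```

```text
t 2.85 board [ 27. -74.] z 139.7 gap 15.7 jawdeg -3.8 down [-0.003 -0.001 -1.   ] F [ 0.   0.7 -0.3]
tool cm [ 8.97 -0.78 -0.37]
```

Call:
jog_arm:
  turn:
    - [0, 0, 0]
    - [0, 0, 0]
    - [0, 0, 0]
    - [0, 0, 0]
  dp:
    - [2.5, -0.8, -0.4]
    - [2.5, 0, 0]
    - [2.0, 0, 0]
    - [0, 0, 0]
  gripper: [0.83, 0.83, 0.83, 0.83]

```text
clock: 3.35
eef_pos: [596.0, -86.9, 63.8]
eef_rot: [-3.112, 1.561, 3.107]
wrist_force: [-0.6, -0.2, 0.0]
finger_gap: 15.9
```

Run:
```python
from h import *
go((23,-82),50)
p,d=camera("side");cv2.imwrite("pics/s1.png",cv2.resize(p[120:300,180:430],None,fx=3,fy=3)[...,::-1])
```

```text
t 3.35 board [ 20.6 -81.7] z 63.8 gap 15.9 jawdeg -3.7 down [-0.01  0.   -1.  ] F [-0.6 -0.2  0. ]
tool cm [ 1.38 -0.03  0.25]
```

View pics/s1.png

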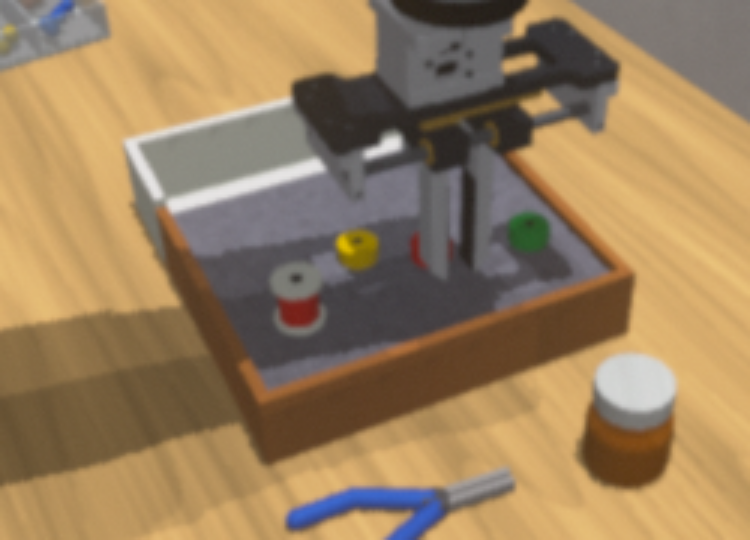

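The fingers straddle red's lane behind the bead, with the spool and jar clear. Next I lower and sweep red.

Call:
jog_arm:
  turn:
    - [0, -0.6, 0]
    - [0, 0, 0]
    - [0, 0, 0]
    - [0, 0, 0]
    - [0, 0, 0]
    - [0, 0, 0]
    - [0, 0, 0]
  dp:
    - [0.8, 0, 0.2]
    - [0.6, 0, 0]
    - [0, 0, 0]
    - [0, 1.0, 0]
    - [0, 1.0, 0]
    - [0, 1.0, 0]
    - [0, 1.0, 0]
  gripper: [0.83, 0.83, 0.83, 0.83, 0.83, 0.83, 0.83]

```text
clock: 4.28
eef_pos: [602.6, -44.7, 52.7]
eef_rot: [-0.132, 1.564, -0.197]
wrist_force: [-0.2, 0.4, -0.9]
finger_gap: 16.0
```

Run:
```python
from h import *
go((23,97),50)
p,d=camera("side");cv2.imwrite("pics/s2.png",cv2.resize(p[120:300,180:430],None,fx=3,fy=3)[...,::-1]);print(beads("side",p,(235,150,375,240)))
```

```text
t 4.275 board [ 24.4 -39.1] z 52.7 gap 16.0 jawdeg -3.7 down [ 0.007 -0.001 -1.   ] F [-0.2  0.4 -0.9]
tool cm [ 0.25 13.61 -0.1 ]
{'red': [(279.1, 221.7, 6.1, array([501.5, -59.4,  52. ])), (323.0, 195.5, 4.6, array([612.4, -32.1,  52. ]))], 'yellow': [(298.7, 202.7, 6.9, array([559.3, -27.5,  52. ]))], 'green': [(356.0, 196.0, 5.1, array([669.1, -67.7,  52. ]))]}
```

View pics/s2.png

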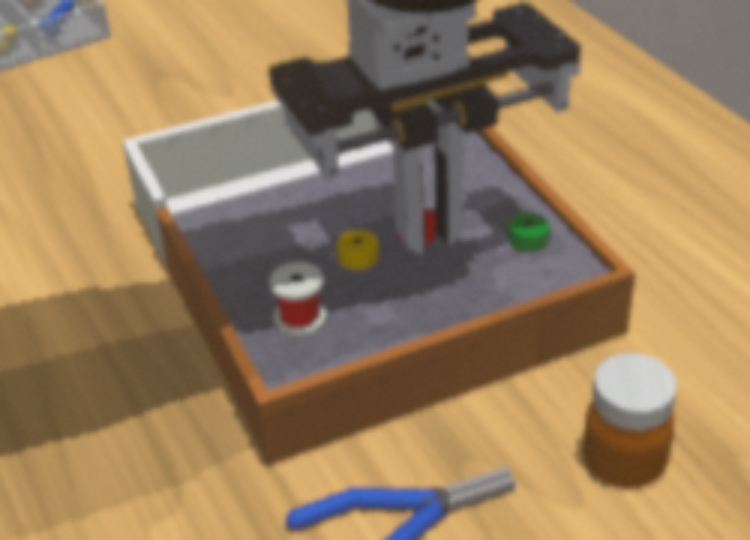

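Red sits in the cradle between the fingertips, around crop (425,225), and the neighbouring beads have not moved. Continuing over the edge.

Call:
jog_arm:
  turn:
    - [0, 0.3, 0]
    - [0, 0, 0]
    - [0, 0, 0]
    - [0, 0, 0]
    - [0, 0, 0]
    - [0, 0, 0]
    - [0, 0, 0]
    - [0, 0, 0]
  dp:
    - [0.2, 1.2, -0.1]
    - [0, 1.2, 0]
    - [0, 1.2, 0]
    - [0, 1.2, 0]
    - [0, 1.2, 0]
    - [0, 1.2, 0]
    - [0, 1.2, 0]
    - [0, 1.2, 0]
  gripper: [0.83, 0.83, 0.83, 0.83, 0.83, 0.83, 0.83, 0.83]

```text
clock: 5.32
eef_pos: [608.2, 58.9, 50.5]
eef_rot: [-0.505, 1.569, -0.569]
wrist_force: [-0.0, -0.4, 0.1]
finger_gap: 16.3
```

Run:
```python
from h import *
go((23,92),50)
```

```text
t 5.325 board [22.8 64.6] z 50.5 gap 16.3 jawdeg -3.7 down [ 0.001 -0.001 -1.   ] F [-0.  -0.4  0.1]
tool cm [0.05 2.74 0.03]
```

Call:
jog_arm:
  turn:
    - [0, 0, 0]
    - [0, 0, 0]
    - [0, 0, 0]
    - [0, 0, 0]
    - [0, 0, 0]
    - [0, 0, 0]
  dp:
    - [0, 0.9, 0]
    - [0, 0.9, 0]
    - [0, 0.9, 0]
    - [0, 0, 0]
    - [-3, 0, 0]
    - [-4, 0, 0]
  gripper: [0.83, 0.83, 0.83, 0.83, 0.83, 0.83]

```text
clock: 6.08
eef_pos: [608.4, 88.1, 118.8]
eef_rot: [-2.78, 1.566, -2.844]
wrist_force: [0.3, 0.4, 1.5]
finger_gap: 16.1
```

Run:
```python
from h import *
go((-20,-62),110)
for n in("side","top"):
  p,d=camera(n);print(beads(n,p,(200,130,375,260) if n=="side" else (180,120,362,283)))
  q=p[120:300,180:430] if n=="side" else p[100:310,170:440]
  cv2.imwrite(f"pics/{n}3.png",cv2.resize(q,None,fx=2.8,fy=2.8)[...,::-1])
```

```text
t 6.075 board [21.1 93.7] z 118.8 gap 16.1 jawdeg -3.7 down [-0.005 -0.001 -1.   ] F [0.3 0.4 1.5]
tool cm [  0.93 -15.55  -4.17]
{'red': [(279.0, 222.5, 5.6, array([500.4, -61.3,  52. ]))], 'yellow': [(298.8, 202.2, 7.0, array([560.2, -26.5,  52. ]))], 'green': [(356.0, 195.0, 5.4, array([670.9, -64.9,  52. ]))]}
{'red': [(239.4, 189.0, 7.4, array([607.2,  79.5,  52. ]))], 'yellow': [(301.8, 219.7, 8.3, array([559. , -25.6,  52. ]))], 'green': [(328.9, 155.9, 8.2, array([667.1, -67.9,  52. ]))]}
```

View pics/top3.png

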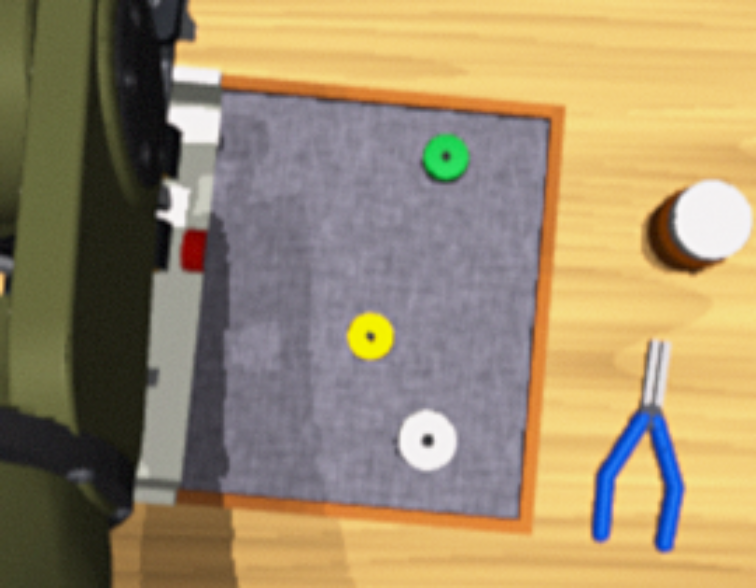

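View pics/side3.png

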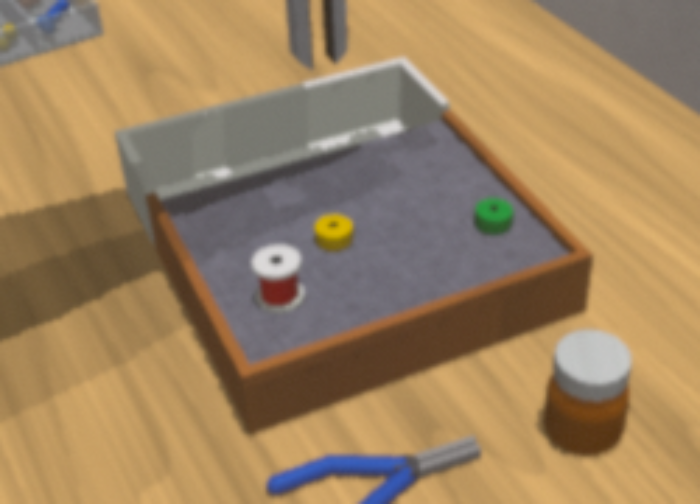

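Red is in the tray, just past the edge at crop (195,250). The yellow and green beads and the spool have not moved. Yellow is next.

Call:
jog_arm:
  turn:
    - [0, -0.3, 0]
    - [0, 0, 0]
    - [0, 0, 0]
    - [0, 0, 0]
    - [0, 0, 0]
    - [0, 0, 0]
  dp:
    - [0, -3.9, -1.0]
    - [0, -3.9, -1.0]
    - [0, -3.9, -1.0]
    - [0, -3.9, -1.0]
    - [0, 0, 0]
    - [2.5, 0, 0]
  gripper: [0.83, 0.83, 0.83, 0.83, 0.83, 0.83]

```text
clock: 6.92
eef_pos: [559.3, -70.1, 95.9]
eef_rot: [-0.08, 1.56, -0.145]
wrist_force: [0.2, -0.7, 0.2]
finger_gap: 16.1
```

Run:
```python
from h import *
go((-20,-62),50)
```

```text
t 6.925 board [-17.1 -67.4] z 95.9 gap 16.1 jawdeg -3.7 down [ 0.01  -0.001 -1.   ] F [ 0.2 -0.7  0.2]
tool cm [ 4.59  0.55 -0.33]
```

Call:
jog_arm:
  turn:
    - [0, 0.5, 0]
    - [0, 0, 0]
    - [0, 0, 0]
    - [0, 0, 0]
  dp:
    - [1.6, 0, -0.3]
    - [1.6, 0, 0]
    - [1.3, 0, 0]
    - [0, 0, 0]
  gripper: [0.83, 0.83, 0.83, 0.83]

```text
clock: 7.42
eef_pos: [555.8, -68.0, 46.4]
eef_rot: [-3.043, 1.568, -3.106]
wrist_force: [0.3, -0.2, -0.4]
finger_gap: 15.9
```

Run:
```python
from h import *
go((-20,92),50)
```

```text
t 7.425 board [-20.8 -65.6] z 46.4 gap 15.9 jawdeg -3.6 down [-0.002 -0.    -1.   ] F [ 0.3 -0.2 -0.4]
tool cm [-0.36 15.76  0.15]
```

Call:
jog_arm:
  turn:
    - [0, 0, 0]
    - [0, 0, 0]
    - [0, 0, 0]
    - [0, 0, 0]
    - [0, 0, 0]
    - [0, 0, 0]
    - [0, 0, 0]
  dp:
    - [-0.4, 0, 0.1]
    - [0, 1.1, 0]
    - [0, 1.1, 0]
    - [0, 1.1, 0]
    - [0, 1.1, 0]
    - [0, 1.1, 0]
    - [0, 1.1, 0]
  gripper: [0.83, 0.83, 0.83, 0.83, 0.83, 0.83, 0.83]

```text
clock: 8.3
eef_pos: [562.3, 2.5, 52.6]
eef_rot: [-0.49, 1.57, -0.553]
wrist_force: [0.9, -0.4, -0.5]
finger_gap: 16.2
```

Run:
```python
from h import *
go((-20,92),50)
p,d=camera("side");cv2.imwrite("pics/s4.png",cv2.resize(p[120:300,180:430],None,fx=3,fy=3)[...,::-1]);print(beads("side",p,(235,150,375,240)))
```

```text
t 8.3 board [-19.1   5.2] z 52.6 gap 16.2 jawdeg -3.6 down [ 0.001 -0.    -1.   ] F [ 0.9 -0.4 -0.5]
tool cm [ 0.25  8.68 -0.05]
{'red': [(279.0, 222.5, 5.6, array([500.4, -61.3,  52. ]))], 'yellow': [(293.0, 189.0, 5.1, array([570. ,  18.7,  52. ]))], 'green': [(356.0, 195.0, 5.4, array([670.9, -64.9,  52. ]))]}
```

View pics/s4.png

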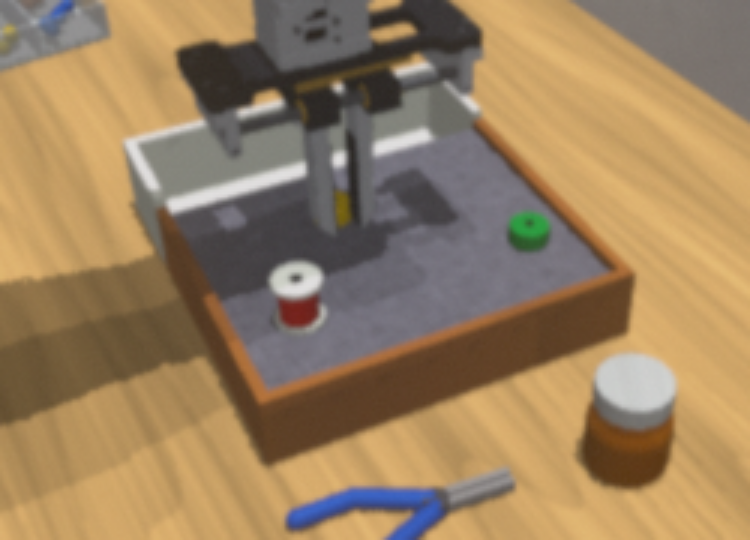

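Yellow is cradled between the fingertips, around crop (342,208).

Call:
jog_arm:
  turn:
    - [0, 0, 0]
    - [0, 0, 0]
    - [0, 0, 0]
    - [0, 0, 0]
    - [0, 0, 0]
    - [0, 0, 0]
    - [0, 0, 0]
    - [0, 0, 0]
  dp:
    - [0.2, 1.1, 0]
    - [0, 1.1, 0]
    - [0, 1.1, 0]
    - [0, 1.1, 0]
    - [0, 1.1, 0]
    - [0, 1.1, 0]
    - [0, 1.1, 0]
    - [0, 1.1, 0]
  gripper: [0.83, 0.83, 0.83, 0.83, 0.83, 0.83, 0.83, 0.83]

```text
clock: 9.35
eef_pos: [568.2, 97.2, 50.3]
eef_rot: [-0.22, 1.57, -0.284]
wrist_force: [0.6, 0.0, 1.0]
finger_gap: 15.8
```

Call:
jog_arm:
  turn:
    - [0, 0, 0]
    - [0, 0, 0]
    - [0, 0, 0]
    - [0, 0, 0]
  dp:
    - [0, 0.3, 0]
    - [0, 0, 0]
    - [-3, 0, 0]
    - [-4, 0, 0]
  gripper: [0.83, 0.83, 0.83, 0.83]

```text
clock: 9.85
eef_pos: [566.9, 100.4, 118.9]
eef_rot: [-2.883, 1.565, -2.946]
wrist_force: [0.4, -0.7, -0.5]
finger_gap: 16.1
```

Run:
```python
from h import *
go((91,-95),120)
p,d=camera("top");print(beads("top",p,(180,120,362,283)));cv2.imwrite("pics/t5.png",cv2.resize(p[100:310,170:440],None,fx=2.8,fy=2.8)[...,::-1])
```

```text
t 9.85 board [-21.2 103.2] z 118.9 gap 16.1 jawdeg -3.6 down [-0.005 -0.001 -1.   ] F [ 0.4 -0.7 -0.5]
tool cm [ -0.14 -19.88  11.12]
{'red': [(239.3, 188.9, 7.4, array([607.3,  79.7,  52. ]))], 'yellow': [(235.5, 213.2, 7.7, array([566.8,  84.1,  52. ]))], 'green': [(328.9, 155.9, 8.2, array([667.1, -67.9,  52. ]))]}
```

View pics/t5.png

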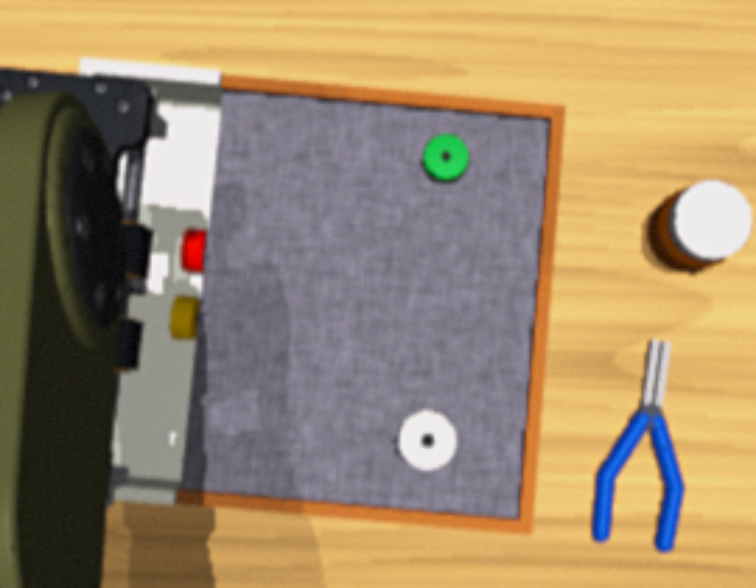

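Both red (195,250) and yellow (185,318) are in the tray. Green is next.

Call:
jog_arm:
  turn:
    - [0, -0.3, 0]
    - [0, 0, 0]
    - [0, 0, 0]
    - [0, 0, 0]
    - [0, 0, 0]
    - [0, 0, 0]
    - [0, 0, 0]
  dp:
    - [0, -4, 2.2]
    - [0, -4, 2.2]
    - [0, -4, 2.2]
    - [0, -4, 2.2]
    - [0, -3.9, 2.2]
    - [0, 0, 0]
    - [2, 0, 0]
  gripper: [0.83, 0.83, 0.83, 0.83, 0.83, 0.83, 0.83]

```text
clock: 10.78
eef_pos: [670.0, -113.3, 107.6]
eef_rot: [-0.017, 1.557, -0.081]
wrist_force: [0.3, 0.3, -0.3]
finger_gap: 16.3
```

Run:
```python
from h import *
go((91,-95),50)
```

```text
t 10.775 board [  96.2 -103. ] z 107.6 gap 16.3 jawdeg -3.7 down [ 0.014 -0.001 -1.   ] F [ 0.3  0.3 -0.3]
tool cm [ 5.75  0.8  -0.6 ]
```

Call:
jog_arm:
  turn:
    - [0, 0.7, 0]
    - [0, 0, 0]
    - [0, 0, 0]
  dp:
    - [1, 0.8, -0.6]
    - [1.5, 0, 0]
    - [0, 0, 0]
  gripper: [0.83, 0.83, 0.83]

```text
clock: 11.15
eef_pos: [662.3, -101.6, 77.5]
eef_rot: [3.0, 1.566, 2.938]
wrist_force: [-0.3, 0.7, 0.3]
finger_gap: 16.4
```

Run:
```python
from h import *
go((91,-95),50)
p,d=camera("side");cv2.imwrite("pics/s6.png",cv2.resize(p[120:300,180:430],None,fx=3,fy=3)[...,::-1])
```

```text
t 11.15 board [ 87.7 -91.9] z 77.5 gap 16.4 jawdeg -3.5 down [-0.004  0.001 -1.   ] F [-0.3  0.7  0.3]
tool cm [ 2.75 -0.32  0.34]
```

View pics/s6.png

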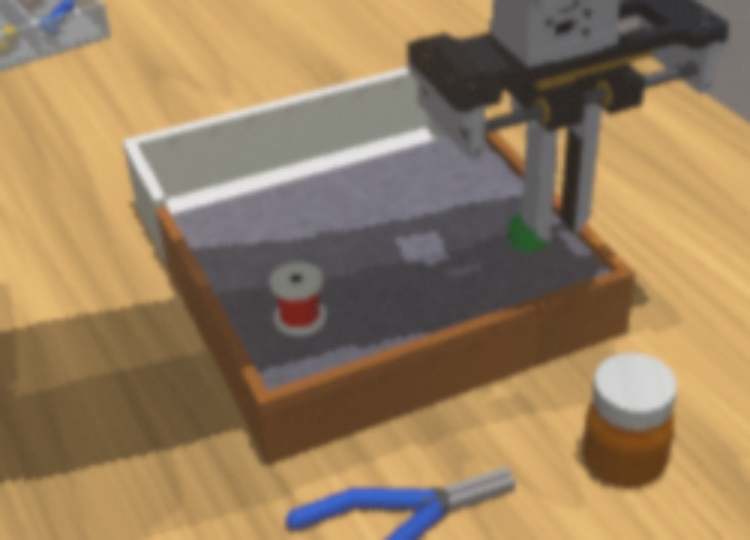

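The fingers are behind green and inside the right rim.

Call:
jog_arm:
  turn:
    - [0, 0, 0]
    - [0, 0, 0]
    - [0, 0, 0]
    - [0, 0, 0]
  dp:
    - [0.8, -0.2, 0.3]
    - [0.8, 0, 0]
    - [0.7, 0, 0]
    - [0, 0, 0]
  gripper: [0.83, 0.83, 0.83, 0.83]

```text
clock: 11.7
eef_pos: [666.3, -104.2, 54.8]
eef_rot: [2.98, 1.569, 2.918]
wrist_force: [-0.6, 0.4, 0.6]
finger_gap: 15.4
```

Run:
```python
from h import *
go((90.5,95),50)
```

```text
t 11.7 board [ 91.9 -94.1] z 54.8 gap 15.4 jawdeg -3.5 down [-0.001  0.    -1.   ] F [-0.6  0.4  0.6]
tool cm [ 0.48 18.91 -0.02]
```

Call:
jog_arm:
  turn:
    - [0, 0, 0]
    - [0, 0, 0]
    - [0, 0, 0]
    - [0, 0, 0]
    - [0, 0, 0]
    - [0, 0, 0]
    - [0, 0, 0]
    - [0, 0, 0]
  dp:
    - [0.4, 0, 0]
    - [0, 1.1, -0.1]
    - [0, 1.1, 0]
    - [0, 1.1, 0]
    - [0, 1.1, 0]
    - [0, 1.1, 0]
    - [0, 1.1, 0]
    - [0, 1.1, 0]
  gripper: [0.83, 0.83, 0.83, 0.83, 0.83, 0.83, 0.83, 0.83]

```text
clock: 12.7
eef_pos: [670.6, -21.6, 51.4]
eef_rot: [1.409, 1.571, 1.348]
wrist_force: [-0.3, 0.6, -0.1]
finger_gap: 16.0
```

Run:
```python
from h import *
go((90.5,95),50)
p,d=camera("side");cv2.imwrite("pics/s7.png",cv2.resize(p[120:300,180:430],None,fx=3,fy=3)[...,::-1])
```

```text
t 12.7 board [ 90.6 -11.4] z 51.4 gap 16.0 jawdeg -3.5 down [ 0.  0. -1.] F [-0.3  0.6 -0.1]
tool cm [ 0.15 10.64  0.06]
```

View pics/s7.png

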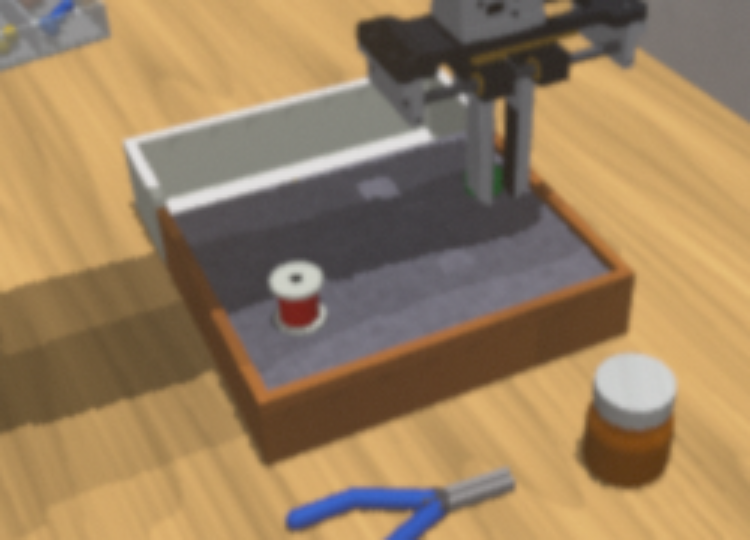

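Green is cradled between the tips at crop (495,180). Pushing it over the edge.

Call:
jog_arm:
  turn:
    - [0, 0, 0]
    - [0, 0, 0]
    - [0, 0, 0]
    - [0, 0, 0]
    - [0, 0, 0]
    - [0, 0, 0]
    - [0, 0, 0]
    - [0, 0, 0]
  dp:
    - [0.1, 1.2, 0]
    - [0, 1.2, 0]
    - [0, 1.2, 0]
    - [0, 1.2, 0]
    - [0, 1.2, 0]
    - [0, 1.2, 0]
    - [0, 1.2, 0]
    - [0, 1.2, 0]
  gripper: [0.83, 0.83, 0.83, 0.83, 0.83, 0.83, 0.83, 0.83]

```text
clock: 13.75
eef_pos: [676.8, 81.9, 50.4]
eef_rot: [1.466, 1.57, 1.406]
wrist_force: [0.7, 0.3, 0.1]
finger_gap: 15.6
```

Call:
jog_arm:
  turn:
    - [0, 0, 0]
    - [0, 0, 0]
    - [0, 0, 0]
    - [0, 0, 0]
    - [0, 0, 0]
  dp:
    - [0, 0.5, 0]
    - [0, 0, 0]
    - [-3, 0, 0]
    - [-4, 0, 0]
    - [-4, 0, 0]
  gripper: [0.83, 0.83, 0.83, 0.83, 0.83]

```text
clock: 14.38
eef_pos: [675.7, 86.8, 159.4]
eef_rot: [-3.034, 1.564, -3.095]
wrist_force: [-0.2, -1.0, 0.5]
finger_gap: 16.0
```

Call:
jog_arm:
  turn:
    - [0, 0, 0]
    - [0, 0, 0]
    - [0, 0, 0]
    - [0, 0, 0]
    - [0, 0, 0]
    - [0, 0, 0]
    - [0, 0, 0]
  dp:
    - [0, -4, -3]
    - [0, -4, -3]
    - [0, -5, -3]
    - [0, -5, -3]
    - [0, -5, -3]
    - [0, -5, -3]
    - [0, 0, 0]
  gripper: [0.83, 0.83, 0.83, 0.83, 0.83, 0.83, 0.83]

```text
clock: 15.25
eef_pos: [473.2, -191.7, 164.4]
eef_rot: [-0.65, 1.568, -0.714]
wrist_force: [-0.3, 0.0, -0.1]
finger_gap: 16.0
```

Run:
```python
from h import *
st()
for n in("side","top"):
  p,d=camera(n);print(beads(n,p,(200,130,375,260) if n=="side" else (180,120,362,283),18 if n=="top" else 52))
  q=p[120:300,180:430] if n=="side" else p[100:310,170:440]
  cv2.imwrite(f"pics/{n}8.png",cv2.resize(q,None,fx=2.8,fy=2.8)[...,::-1])
```

```text
t 15.25 board [ -94.8 -194.6] z 164.4 gap 16.0 jawdeg -3.7 down [ 0.002 -0.002 -1.   ] F [-0.3  0.  -0.1]
{'red': [(278.5, 223.5, 5.1, array([498.4, -63.4,  52. ]))], 'yellow': [], 'green': []}
{'red': [(239.0, 189.0, 7.3, array([611. ,  86.7,  18. ]))], 'yellow': [(235.5, 213.0, 7.4, array([568.9,  91. ,  18. ]))], 'green': [(241.5, 151.5, 7.0, array([677.6,  85.2,  18. ]))]}
```

View pics/top8.png

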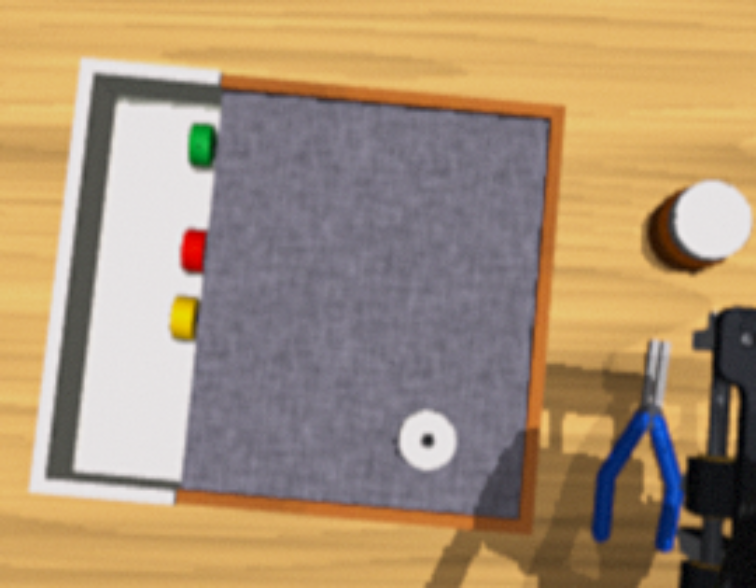

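View pics/side8.png

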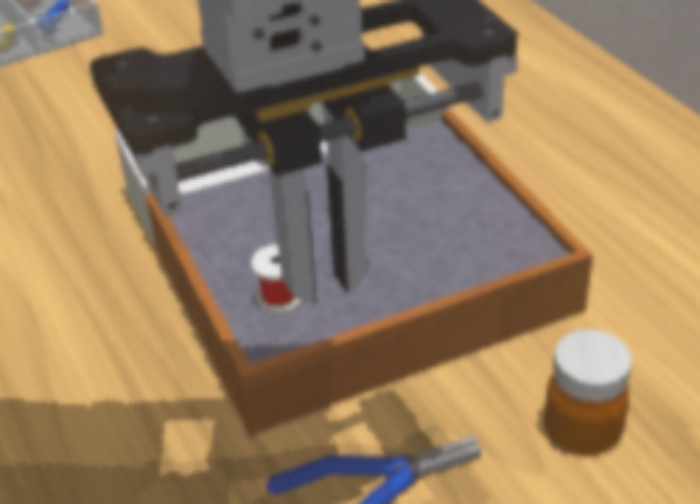

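All three beads lie in the tray: green (203,145), red (195,250), yellow (185,318). The deck holds only the spool, which has not moved. Before handing in I'll check the bead heights from depth.

Run:
```python
from h import *
p,d=camera("top");c=calibration("top");K=np.array(c["K"]);T=np.array(c["world_from_camera"])
for n,(u,v) in dict(red=(239,189),yellow=(235,213),green=(241,151),floor=(220,200)).items():
    z=np.median(d[v-1:v+2,u-1:u+2]);w=T[:3,:3]@(np.linalg.inv(K)@[u,v,1]*z)+T[:3,3];print(n,w.round(1),tob(w).round(1))
from cell import order
print(order.sign_off())
```

```text
red [609.5  84.2  31.4] [22.4 89.9]
yellow [568.2  89.1  31.7] [-19.1  92. ]
green [675.9  83.8  30.4] [88.7 94. ]
floor [592.  122.4   3.2] [  2.4 126.9]
the job is handed in; nothing more can be done
None
```

I swept the red, then the yellow, then the green bead along its own lane and over the open edge. All three are in the white catch tray, and I handed the job in at about 15 s of the 51 s allowed. I pushed with the fingertips held about 16 mm apart as a cradle and did not grip or lift any bead.

- **Beads:** In the last top view and depth check, the beads sit at board y of about 90–94 mm, inside the tray. Their tops are about 31 mm above the table, which matches beads standing on edge on the tray floor beside the deck wall rather than lying flat.
- **Other items:** The spool, jar and pliers look unmoved in the pictures. I did not measure the jar or pliers separately.
- **Forces and arm:** The wrist force stayed under about 2 N in every reading. The arm is clear of everything, with the fingertips at about 164 mm height.
- **Disagreements:** The two cameras differed by up to about 4 mm on positions, and the wrist tilted by less than 1° during moves. Neither affected the pushes.

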